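# Pull a screen print, then hold the sprung screen open

## Robot

A 6-joint arm with a two-finger parallel gripper is mounted at the origin on the work surface. World frame = base frame: x ahead of the robot, y to its left, z up, the work surface at z = 0. Lengths are in m, angles in rad, forces in N, time in s.
With the tool pointing down it reaches from about 0.425 to 0.95 m from the base axis. Payload 3.5 kg.
Tool frame: the origin (TCP) lies at the very end of the fingers, on their centre line; the grasp point (between the pads) lies 19 mm behind it (ctrl.pinch_z is the distance from the TCP to the grasp point, in m); z points along the fingers, y is the line along which they close (so a half turn about z gives the same grasp; the last joint's range is limited). The gripper opens to 85 mm and grips with 20 to 120 N. Pads are 22 mm wide; open, the fingers measure 114 mm over their backs; the gripper's body (76 mm by 85 mm) begins 54 mm behind the grasp point. The pads swing forward as they close: fully open they stand 13 mm farther back than shut.
Start: joints at [1.013, 0.286, 1.577, -0, 1.279, -0.15], TCP at [0.268, 0.62, 0.231] pointing down, gripper open.
Joint ranges: [-2.77, 2.77], [-0.9, 2.22], [0.21, 2.48], [-1.53, 4.67], [0.24, 2.81], [-2.84, 2.84]. Speed limits (rad/s): [2.79, 2.79, 3.14, 3.14, 3.14, 3.14].

## Interface

Orientations are given as a unit quaternion [x, y, z, w].
In Python, from plant import ctrl gives the robot as it stands. The module is installed in compiled form; this text tells all that it offers.
- The arm moves only by the shell command python3 -m crank 'ROWS' [OPENING] [FORCE]. ROWS is JSON, a list of rows, each a list of 6 numbers: the shift along the tool's x, y, z in cm, then the turn, a rotation vector about the tool's x, y, z in rad. In form: [[tx, ty, tz, rx, ry, rz], ...]. A call has 1 to 10 rows; each row is the pose to reach, as a shift and turn from the pose commanded when the call began, along the tool's axes at that moment; what a row does not reach only later rows make up. A row lasts 1/10 s, in which the tool goes at most 50 mm and 8.59 degrees, less where a joint would pass 70% of its speed; a pose out of reach is approached as far as the arm can. A call with a gripper value outside its range is refused whole. OPENING is the opening, from 0 (shut) to 1 (fully open), set as the call begins (- or left out, the last holds). The fingers move at their own pace and stop on an object; FORCE is the grip in N (left out, the last holds). Time passes only in rows, so rows that repeat a pose let the fingers close. It gives the time, the measured TCP pose, the force, the opening and the grip force at its end, in the units of the state.
- ctrl.get_state(): the state, without advancing time (a new reading comes with each control period).
- ctrl.read_camera(name): name is "scene" or "top" or "wrist"; returns (picture, depth): 400x640x3 uint8, blue, green, red; 400x640 float32, m along the optical axis (not along the pixel's ray), 0 where there is no reading.
- ctrl.camera_info(name): a dict with "K" (3x3 intrinsics, pixels), "origin" and "orientation" of the camera in the world. Camera axes: x right, y down, z forward; pixel columns grow to the right and rows downward; lengths in m; the calibration is good to about 2 mm. A picture is of the moment at which its call begins: read the wrist's pose just before it. camera_info takes no time and is no camera call; for the wrist camera it gives the pose at the moment of the call.
- ctrl.sign_off(): hands the job in; it is judged then, once.
The state is a dict: "time": time; "qpos": joint angles; "dq": joint speeds; "joint_efforts": joint torques, N m; "eef_pos": TCP position; "tcp_rot": TCP orientation; "contact_force": force on the tool from outside, world axes, zero at the start; "wrist_torque": the same for the moment, N m; "opening": opening from 0.0 (shut) to 1.0 (fully open); "finger_force": force on a finger pad.
Only numpy, scipy, OpenCV 4.12 (cv2) and the standard library are available. Lean on these libraries where they do the work, as an engineer would, in place of code of your own. Each camera call takes 0.05 s, during which the arm holds its last target. There are 200 camera calls.

## Task

Print the card: press the hinged wooden screen by its bar handle firmly down until it stops, fully down on its board, keep it pressed there for a second, then raise it and hold it 35 degrees open (from fully down) so that a colleague can take the card. Its hinge springs pull it shut again when it is let go, so finish while still holding it at 35 degrees. Leave the other things on the table where they are.

Things in the scene. Friction and masses are not known exactly. Their poses are not given: they have to be found in the camera images.
- printboard: plywood printing board fixed to the table, 380 x 320 x 24 mm, a ruled white card on it; origin at the centre of its underside, on the table; x along its 380 mm side, y along the 320 mm side towards the hinged edge, z up. Above it the hinged screen: a wooden frame 300 x 250 mm, rails 35 mm wide and 22 mm thick, pale mesh, 0.35 to 0.65 kg.
- screen (a joint): opening angle (rad) of the wooden screen: 0 = fully down, against the stop, level; grows as the handle edge rises, up to 1.2. The hinge axis is parallel to the board's x. Springs let it rest 0.09 to 0.26 rad ajar and pull it back there: about 1 to 3 N on the handle push it down to the stop, about 4 to 6 N hold it at 35 degrees (0.611 rad).
- screen_hinge (a point): middle of the hinge axis: 135 mm along the board's +y from its centre, 40 mm above the table. The axes belong to the screen and turn with it: x as the board's x; y in the plane of the screen, from the handle edge to the hinge; z out of its upper face
- screen_handle (a point): centre of the screen's handle: a round wooden bar, 16 mm diameter, parallel to the hinge, on two steel posts (14 mm diameter, 55 mm either side of this point), its centre 36 mm above the rail, free beneath. In the screen's frame it is 242.5 mm from the hinge axis along -y and 47 mm along +z; 87 mm above the table when fully down. The axes turn with the screen.
- inkpad: bystander: green ink pad in an open clear case, 75 x 70 x 18 mm, near the handle edge; origin at the centre of its underside
- padlid: bystander: clear lid of the ink pad, open side up, 78 x 73 x 16 mm; origin at the centre of its underside
- stamp: bystander: rubber stamp on a wooden block, 30 x 50 x 48 mm, near the handle edge; origin at the centre of its underside
- jar_a: bystander: ink jar, 64 mm diameter, 85 mm high, on the hinge side; origin at the centre of its underside
- jar_b: bystander: smaller ink jar, 56 mm diameter, 70 mm high, on the hinge side; origin at the centre of its underside
- tape: bystander: roll of paper tape lying flat, 90 mm diameter, 24 mm high; origin at the centre of its underside
- squeegee: bystander: wooden squeegee with rubber blade lying on the table, 180 x 42 x 30 mm; origin at the centre of the underside of its wood

How it is judged:
By the outcome, as a careful person would: the job done as asked, in the order asked, and still so for the second after the job is handed in, while the arm keeps its last pose, push and grip.
It also fails if it takes over 42 s, if anything falls off the work surface, if the arm or the gripper's body presses on something with over 40 N, if the wrist force passes 120 N, or if a joint passes its speed limit or range.

## Working session

There is one attempt and no reset: what is moved stays moved. The work goes in short steps, Python scripts to look and compute and a shell command to move; the robot and the scene stay as the last step left them, time stands still between calls to the robot, and variables do not carry over. Pictures are saved under pics/ and viewed, at most 10 in all, crops included, and the job is handed in when it is done.

```bash
mkdir -p pics; python3 - <<'E'
from plant import ctrl
import cv2,numpy as np
s=ctrl.get_state();print({k:np.round(v,3).tolist() for k,v in s.items()})
for n in("scene","top"):
    p,d=ctrl.read_camera(n);cv2.imwrite(f"pics/{n}0.png",p);np.savez(f"{n}0.npz",p=p,d=d)
    i=ctrl.camera_info(n);print(n,i)
E
```

```text
{'time': 0.0, 'qpos': [1.013, 0.287, 1.578, 0.0, 1.279, -0.15], 'dq': [-0.001, 0.0, 0.001, 0.002, 0.002, -0.0], 'joint_efforts': [0.0, -40.599, -29.262, -0.0, 0.006, -0.0], 'eef_pos': [0.267, 0.619, 0.23], 'tcp_rot': [0.202, 0.979, -0.001, -0.0], 'contact_force': [0.009, 0.474, 0.411], 'wrist_torque': [0.021, -0.032, -0.0], 'finger_force': 0.0, 'opening': 1.0}
scene {'K': array([[411.74993545,   0.        , 316.0227751 ],
       [  0.        , 411.74993545, 200.27989977],
       [  0.        ,   0.        ,   1.        ]]), 'origin': array([ 1.17544464, -0.42420859,  0.94041609]), 'orientation': array([ 0.81014015,  0.47926993, -0.16777979, -0.29295601])}
top {'K': array([[388.75142301,   0.        , 324.32091319],
       [  0.        , 388.75142301, 206.64649016],
       [  0.        ,   0.        ,   1.        ]]), 'origin': array([ 0.429065  , -0.04711492,  1.10072088]), 'orientation': array([-0.70317334,  0.70761116, -0.05833881,  0.03781911])}
```

View pics/scene0.png

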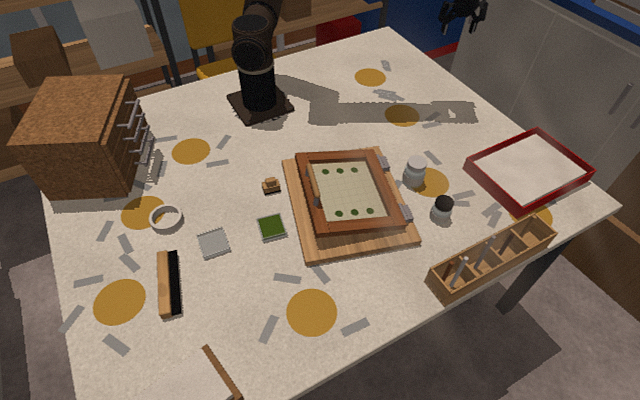

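View pics/top0.png

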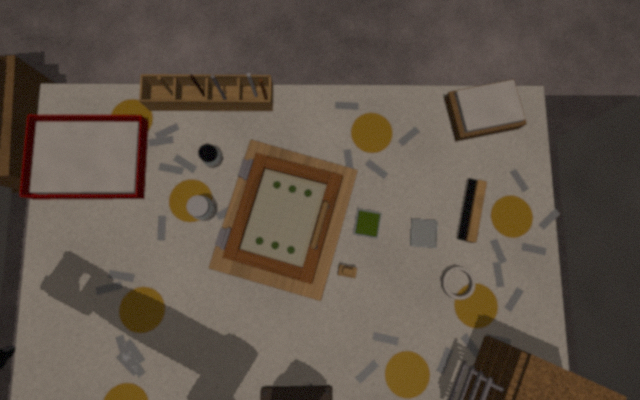

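The scene view shows the board with its handle edge at left (handle ≈ (313,185)). In the top view the board corners are ≈ (250,141), (356,169), (321,299), (210,268), the handle is ≈ (320,225), and the ink pad (367,222) and stamp (347,270) sit just to the right of it.

```bash
cat > h.py <<'E'
import numpy as np,cv2
from scipy.spatial.transform import Rotation as R
def cloud(d,i):
    v,u=np.mgrid[:d.shape[0],:d.shape[1]];K=i["K"]
    c=np.stack([(u-K[0,2])/K[0,0]*d,(v-K[1,2])/K[1,1]*d,d],-1)
    return c@R.from_quat(i["orientation"]).as_matrix().T+i["origin"]
def ray(px,i,z):
    r=R.from_quat(i["orientation"]).as_matrix()@np.linalg.inv(i["K"])@np.array([*px,1.])
    return i["origin"]+r*(z-i["origin"][2])/r[2]
E
python3 - <<'E'
from plant import ctrl
from h import *
i=ctrl.camera_info("top");D=np.load("top0.npz")
c=[ray(p,i,.024) for p in[(250,141),(356,169),(321,299),(210,268)]]
print(np.round(c,3),[round(np.linalg.norm(c[k]-c[(k+1)%4]),3) for k in range(4)])
x=(c[1]+c[0]-c[2]-c[3]); x/=np.linalg.norm(x); print("yaw of long side",np.degrees(np.arctan2(x[1],x[0])),np.mean(c,0))
for n in("top","scene"):
    D=np.load(n+"0.npz");i=ctrl.camera_info(n);P=cloud(D["d"],i)
    b=(D["p"].copy());
    box=(180,320,200,380) if n=="top" else (140,270,260,420)
    Q=P[box[0]:box[1],box[2]:box[3]];
    o=np.mean(c,0);xh=np.array([x[0],x[1],0]);yh=np.array([-x[1],x[0],0])
    A=(P-o)
    lx=A@xh;ly=A@yh;z=P[...,2]
    m=(D["d"]>0)&(abs(lx)<.15)
    for y0 in np.arange(-.17,.17,.01):
        k=m&(abs(ly-y0)<.005)
        e=k&(abs(lx)<.05);r=k&(abs(lx)>.118)&(abs(lx)<.145)
        f=lambda q:np.round(np.percentile(z[q],[5,50,95]),3) if q.sum()>3 else None
        print(n,round(y0,2),"mid",f(e),"rail",f(r))
    cv2.imwrite(f"pics/{n}c.png",cv2.resize(b[box[0]-45:box[1],box[2]:box[3]],None,fx=4,fy=4,interpolation=2)[:600,:800])
E
```

```text
[[ 0.766  0.131  0.024]
 [ 0.684 -0.17   0.024]
 [ 0.324 -0.068  0.024]
 [ 0.41   0.233  0.024]] [np.float64(0.312), np.float64(0.374), np.float64(0.313), np.float64(0.371)]
yaw of long side -15.880913462957183 [0.54594727 0.03148641 0.024     ]
top -0.17 mid [-0.003  0.     0.004] rail [-0.003  0.     0.004]
top -0.16 mid [-0.001  0.003  0.027] rail [-0.002  0.004  0.026]
top -0.15 mid [0.021 0.025 0.027] rail [0.022 0.025 0.028]
top -0.14 mid [0.021 0.025 0.027] rail [0.022 0.025 0.028]
top -0.13 mid [0.022 0.025 0.027] rail [0.021 0.025 0.029]
top -0.12 mid [0.024 0.083 0.088] rail [0.025 0.083 0.087]
top -0.11 mid [0.082 0.084 0.123] rail [0.081 0.084 0.087]
top -0.1 mid [0.122 0.126 0.13 ] rail [0.08  0.083 0.085]
top -0.09 mid [0.064 0.118 0.127] rail [0.078 0.081 0.084]
top -0.08 mid [0.059 0.063 0.066] rail [0.077 0.08  0.083]
top -0.07 mid [0.058 0.061 0.064] rail [0.076 0.079 0.082]
top -0.06 mid [0.057 0.06  0.063] rail [0.074 0.077 0.08 ]
top -0.05 mid [0.055 0.058 0.061] rail [0.074 0.077 0.079]
top -0.04 mid [0.055 0.057 0.061] rail [0.072 0.075 0.078]
top -0.03 mid [0.
[... 2509 characters left out ...]
042 0.044 0.047] rail [0.021 0.062 0.064]
scene 0.06 mid [0.04  0.042 0.046] rail [0.039 0.06  0.063]
scene 0.07 mid [0.039 0.042 0.044] rail [0.031 0.059 0.063]
scene 0.08 mid [0.037 0.04  0.042] rail [0.054 0.057 0.061]
scene 0.09 mid [0.037 0.042 0.056] rail [0.053 0.056 0.058]
scene 0.1 mid [0.052 0.055 0.058] rail [0.053 0.055 0.058]
scene 0.11 mid [0.051 0.054 0.056] rail [0.052 0.054 0.057]
scene 0.12 mid [0.05  0.053 0.055] rail [0.05  0.052 0.055]
scene 0.13 mid [0.049 0.05  0.053] rail [0.038 0.045 0.054]
scene 0.14 mid [0.02  0.024 0.027] rail [0.022 0.038 0.047]
scene 0.15 mid [0.02  0.023 0.026] rail [0.02  0.026 0.041]
scene 0.16 mid [0.02  0.023 0.026] rail [0.021 0.024 0.039]
```

View pics/topc.png

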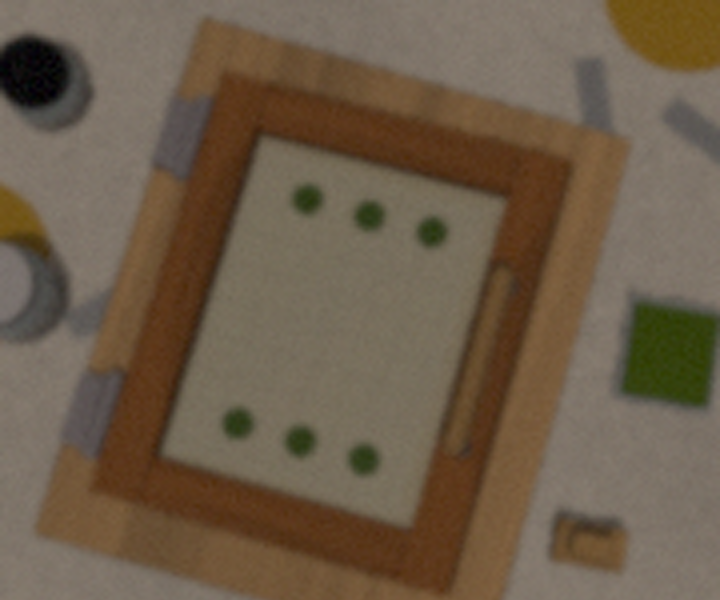

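View pics/scenec.png

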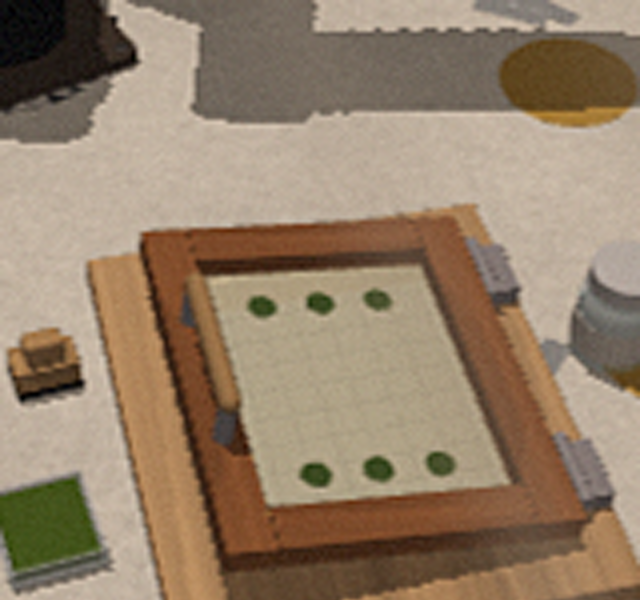

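```bash
cat >> h.py <<'E'
o=np.array([.546,.0315,0]);yaw=-15.88
def handle(P,m,th=.131):
    # bar: points in the screen frame above the rail
    xh=np.array([np.cos(np.radians(yaw)),np.sin(np.radians(yaw)),0]);yh=np.array([-xh[1],xh[0],0])
    A=P-o;lx=A@xh;ly=A@yh
    k=m&(P[...,2]>.105)&(P[...,2]<.14)&(abs(lx)<.1)&(ly<-.06)&(ly>-.14)
    q=P[k];c,(l,*_)=q.mean(0),np.linalg.svd((q-q.mean(0))[:,:2])[2]
    s=(q-c)[:,:2]@l
    top=q[q[:,2]>np.percentile(q[:,2],70)].mean(0)
    return c,top,np.degrees(np.arctan2(l[1],l[0])),np.percentile(s,[1,99]),c+np.r_[l*np.mean(np.percentile(s,[1,99])),0],k.sum(),q[:,2].max()
E
python3 - <<'E'
from plant import ctrl
from h import *
for n in("top","scene"):
    D=np.load(n+"0.npz");i=ctrl.camera_info(n)
    print(n,*[np.round(a,4) for a in handle(cloud(D["d"],i),D["d"]>0)])
s=ctrl.get_state();M=R.from_quat(s["tcp_rot"]).as_matrix()
print(M.round(3), ((np.array([.519,-.064,.24])-s["eef_pos"])@M*100).round(2))
E
```

```text
top [ 0.5173 -0.0629  0.1249] [ 0.5167 -0.0623  0.128 ] 163.6828 [-0.0609  0.0597] [ 0.5179 -0.0631  0.1249] 306 0.132
scene [ 0.5284 -0.066   0.1228] [ 0.5241 -0.0642  0.1264] -16.4914 [-0.0667  0.0542] [ 0.5224 -0.0642  0.1228] 222 0.1289
[[-0.918  0.397 -0.001]
 [ 0.397  0.918 -0.002]
 [ 0.    -0.002 -1.   ]] [-50.19 -52.74  -0.9 ]
```

```bash
python3 -m crank '[[-16.7,-17.6,-0.9,0,0,-0.04],[-33.5,-35.2,-0.9,0,0,-0.09],[-50.2,-52.7,-0.9,0,0,-0.13],[-50.2,-52.7,-0.9,0,0,-0.13],[-50.2,-52.7,-0.9,0,0,-0.13],[-50.2,-52.7,-0.9,0,0,-0.13],[-50.2,-52.7,-0.9,0,0,-0.13],[-50.2,-52.7,-0.9,0,0,-0.13],[-50.2,-52.7,-0.9,0,0,-0.13],[-50.2,-52.7,-0.9,0,0,-0.13]]' 1 60; python3 -m crank '[[0,0,0,0,0,0]]'
```

```text
time: 1.1
eef_pos: [0.4406, 0.1486, 0.2378]
tcp_rot: [0.138, 0.99, 0.0, -0.0]
contact_force: [0.6, 0.6, 0.0]
opening: 1.001
finger_force: 0.0
time: 1.2
eef_pos: [0.4421, 0.1458, 0.2379]
tcp_rot: [0.142, 0.99, -0.001, 0.0]
contact_force: [-0.4, 0.9, 1.0]
opening: 1.001
finger_force: 0.0
```

```bash
python3 -m crank '[[-4,-6,0,0,0,0],[-8,-12,0,0,0,0],[-11,-15,0,0,0,0],[-13.2,-18,0,0,0,0],[-13.2,-18,0,0,0,0],[-13.2,-18,0,0,0,0],[-13.2,-18,0,0,0,0],[-13.2,-18,0,0,0,0]]'; python3 - <<'E'
from plant import ctrl
from h import *
s=ctrl.get_state();i=ctrl.camera_info("wrist");p,d=ctrl.read_camera("wrist");cv2.imwrite("pics/w1.png",p)
h=handle(cloud(d,i),d>0);print(*[np.round(a,4) for a in h])
M=R.from_quat(s["tcp_rot"]).as_matrix();print(s["eef_pos"],M.round(3))
g=np.array([.519,-.063,.1185]);print("TCP->bar, cm in tool",((g-s["eef_pos"])@M*100).round(2),((h[4]-s["eef_pos"])@M*100).round(2),((h[1]-s["eef_pos"])@M*100).round(2),ctrl.pinch_z)
E
```

```text
time: 2.0
eef_pos: [0.5177, -0.0572, 0.2376]
tcp_rot: [0.138, 0.99, 0.0, -0.0]
contact_force: [0.4, -0.4, 0.4]
opening: 1.003
finger_force: 0.0
[ 0.5114 -0.0607  0.1253] [ 0.5131 -0.0612  0.1272] -16.3626 [-0.0555  0.0635] [ 0.5152 -0.0619  0.1253] 2714 0.1295
[ 0.51768443 -0.05720014  0.23762401] [[-0.962  0.273 -0.001]
 [ 0.273  0.962  0.001]
 [ 0.001  0.    -1.   ]]
TCP->bar, cm in tool [-0.3  -0.53 11.91] [ 0.1  -0.52 11.24] [ 0.32 -0.52 11.04] 0.0187
```

View pics/w1.png

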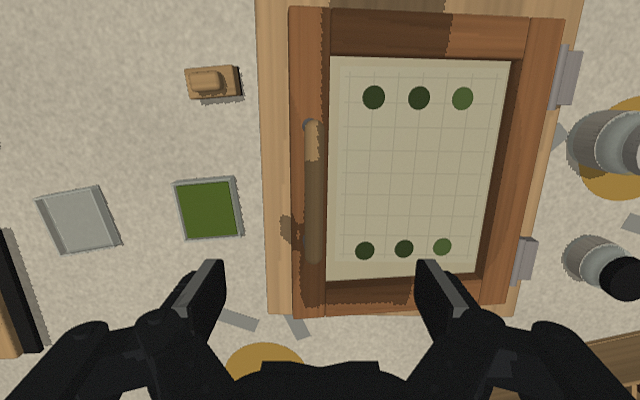

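The wrist view shows the bar at column ≈313, rows 120–265, between the open fingers (x ≈ 210 and 430), about 5 mm off-centre. Shift, descend and grip.

```bash
python3 -m crank '[[0,-0.52,2,0,0,0],[0,-0.52,4.5,0,0,0],[0,-0.52,7,0,0,0],[0,-0.52,9.5,0,0,0],[0,-0.52,11.5,0,0,0],[0,-0.52,12.8,0,0,0],[0,-0.52,13.5,0,0,0],[0,-0.52,13.7,0,0,0],[0,-0.52,13.7,0,0,0],[0,-0.52,13.7,0,0,0]]' && python3 -m crank '[[0,0,0,0,0,0],[0,0,0,0,0,0],[0,0,0,0,0,0],[0,0,0,0,0,0],[0,0,0,0,0,0],[0,0,0,0,0,0],[0,0,0,0,0,0],[0,0,0,0,0,0]]' 0 60; python3 - <<'E'
from plant import ctrl
from h import *
for n in("scene",):
    p,d=ctrl.read_camera(n);cv2.imwrite("pics/s2.png",cv2.resize(p[80:270,230:450],None,fx=3,fy=3,interpolation=2))
E
```

```text
time: 3.05
eef_pos: [0.5176, -0.0639, 0.1022]
tcp_rot: [0.138, 0.99, -0.0, 0.001]
contact_force: [0.3, -0.3, 1.0]
opening: 0.999
finger_force: 0.0
time: 3.85
eef_pos: [0.5171, -0.0626, 0.1007]
tcp_rot: [0.139, 0.99, 0.001, 0.0]
contact_force: [3.3, 4.1, -2.2]
opening: 0.162
finger_force: 58.4
```

View pics/s2.png

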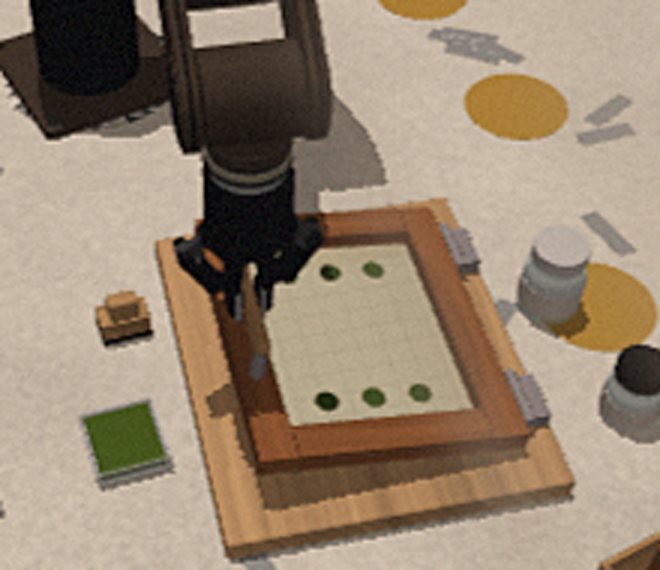

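The crop shows the bar (≈(255,300)) held between the fingers, with the opening and grip force agreeing. Next I'll work out the arc.

```bash
cat >> h.py <<'E'
def tcp(t,t0,off=.0187): # (board y, z) of the TCP from the hinge, tool vertical at t0
    f=t-t0
    return np.array([-.2425*np.cos(t)+.047*np.sin(t)-off*np.sin(f), .2425*np.sin(t)+.047*np.cos(t)-off*np.cos(f)])
def row(t,a,t0=.131): # shift cm (tool y,z) & rx from pose at screen angle a
    d=tcp(t,t0)-tcp(a,t0);f=a-t0
    # tool y,z axes at a, in (board y, z)
    ty=np.array([np.cos(f),-np.sin(f)]);tz=np.array([-np.sin(f),-np.cos(f)])
    return [0,round(d@ty*100,2),round(d@tz*100,2),round(t-a,3),0,0]
E
python3 - <<'E'
from plant import ctrl
from h import *
for t in(.1,.07,.04,.02,0,-.02,-.04):print(t,row(t,.131))
E
```

```text
0.1 [0, np.float64(-0.17), np.float64(0.73), -0.031, 0, 0]
0.07 [0, np.float64(-0.32), np.float64(1.44), -0.061, 0, 0]
0.04 [0, np.float64(-0.44), np.float64(2.15), -0.091, 0, 0]
0.02 [0, np.float64(-0.52), np.float64(2.63), -0.111, 0, 0]
0 [0, np.float64(-0.58), np.float64(3.11), -0.131, 0, 0]
-0.02 [0, np.float64(-0.63), np.float64(3.59), -0.151, 0, 0]
-0.04 [0, np.float64(-0.67), np.float64(4.07), -0.171, 0, 0]
```

```bash
python3 -m crank '[[0,-0.09,0.36,-0.015,0,0],[0,-0.17,0.73,-0.031,0,0],[0,-0.25,1.1,-0.046,0,0],[0,-0.32,1.44,-0.061,0,0],[0,-0.38,1.8,-0.076,0,0],[0,-0.44,2.15,-0.091,0,0],[0,-0.52,2.63,-0.111,0,0],[0,-0.56,2.9,-0.122,0,0],[0,-0.58,3.11,-0.131,0,0],[0,-0.58,3.11,-0.131,0,0]]'; python3 -m crank '[[0,0,0.1,0,0,0],[0,0,0.1,0,0,0],[0,0,0.1,0,0,0]]'
```

```text
time: 4.9
eef_pos: [0.5154, -0.0681, 0.0702]
tcp_rot: [0.139, 0.988, 0.067, 0.009]
contact_force: [0.7, 6.5, 2.6]
opening: 0.162
finger_force: 58.9
time: 5.2
eef_pos: [0.5154, -0.0681, 0.0702]
tcp_rot: [0.139, 0.988, 0.066, 0.009]
contact_force: [-1.2, 6.2, 6.4]
opening: 0.168
finger_force: 59.5
```

```bash
python3 -m crank '[[0,0.1,0.15,0,0,0],[0,0.1,0.3,0,0,0],[0,0.1,0.3,0,0,0],[0,0.1,0.3,0,0,0]]';python3 - <<'E'
from plant import ctrl
from h import *
xh=np.array([np.cos(np.radians(yaw)),np.sin(np.radians(yaw)),0]);yh=np.array([-xh[1],xh[0],0])
for n in("top","scene"):
    p,d=ctrl.read_camera(n);P=cloud(d,ctrl.camera_info(n));A=P-o;lx=A@xh;ly=A@yh;z=P[...,2]
    for sgn in(1,):
      k=(d>0)&(lx>.118)&(lx<.145)&(ly>-.1)&(ly<.12)&(z>.04)&(z<.1)
      f=np.polyfit(ly[k],z[k],1);print(n,k.sum(),"angle",-np.arctan(f[0]),"z at hinge/handle",np.polyval(f,[.135,-.1]))
E
```

```text
time: 5.6
eef_pos: [0.5155, -0.0681, 0.07]
tcp_rot: [0.137, 0.988, 0.065, 0.007]
contact_force: [-12.0, 3.7, 23.9]
opening: 0.165
finger_force: 61.4
top 768 angle -0.00023708761600308085 z at hinge/handle [0.05167417 0.05161845]
scene 665 angle 0.00033421557191331186 z at hinge/handle [0.05008956 0.0501681 ]
```

Screen angle is 0.000 in both views, with 24 N pressing. Hold it there, then lift.

```bash
python3 -m crank '[[0,0,0,0,0,0],[0,0,0,0,0,0],[0,0,0,0,0,0],[0,0,0,0,0,0],[0,0,0,0,0,0],[0,0,0,0,0,0],[0,0,0,0,0,0],[0,0,0,0,0,0],[0,0,0,0,0,0],[0,0,0,0,0,0]]'; python3 -m crank '[[0,0,0,0,0,0],[0,0,0,0,0,0],[0,0,0,0,0,0],[0,0,0,0,0,0]]'; python3 - <<'E'
from h import *
for t in(.03,.06,.09,.12,.16,.2,.24,.28,.3):print(t,row(t,0))
for t in(.34,.38,.42,.46,.5,.54,.57,.6,.611):print(t,row(t,.3))
E
```

```text
time: 6.7
eef_pos: [0.5155, -0.0681, 0.07]
tcp_rot: [0.137, 0.988, 0.065, 0.007]
contact_force: [-11.2, 3.2, 23.2]
opening: 0.163
finger_force: 61.4
time: 7.1
eef_pos: [0.5155, -0.0681, 0.0701]
tcp_rot: [0.137, 0.988, 0.065, 0.007]
contact_force: [-11.3, 2.3, 23.4]
opening: 0.161
finger_force: 61.4
0.03 [0, np.float64(0.19), np.float64(-0.7), 0.03, 0, 0]
0.06 [0, np.float64(0.4), np.float64(-1.39), 0.06, 0, 0]
0.09 [0, np.float64(0.63), np.float64(-2.08), 0.09, 0, 0]
0.12 [0, np.float64(0.88), np.float64(-2.76), 0.12, 0, 0]
0.16 [0, np.float64(1.25), np.float64(-3.66), 0.16, 0, 0]
0.2 [0, np.float64(1.65), np.float64(-4.54), 0.2, 0, 0]
0.24 [0, np.float64(2.09), np.float64(-5.4), 0.24, 0, 0]
0.28 [0, np.float64(2.56), np.float64(-6.24), 0.28, 0, 0]
0.3 [0, np.float64(2.81), np.float64(-6.66), 0.3, 0, 0]
0.34 [0, np.float64(0.26), np.float64(-0.93), 0.04, 0, 0]
0.38 [0, np.float64(0.55), np.float64(-1.85), 0.08, 0, 0]
0.42 [0, np.float64(0.88), np.float64(-2.76), 0.12, 0, 0]
0.46 [0, np.float64(1.25), np.float64(-3.66), 0.16, 0, 0]
0.5 [0, np.float64(1.65), np.float64(-4.54), 0.2, 0, 0]
0.54 [0, np.float64(2.09), np.float64(-5.4), 0.24, 0, 0]
0.57 [0, np.float64(2.44), np.float64(-6.03), 0.27, 0, 0]
0.6 [0, np.float64(2.81), np.float64(-6.66), 0.3, 0, 0]
0.611 [0, np.float64(2.95), np.float64(-6.88), 0.311, 0, 0]
```

```bash
python3 -m crank '[[0,0,-0.4,0,0,0],[0,0.19,-1.1,0.03,0,0],[0,0.4,-1.79,0.06,0,0],[0,0.63,-2.48,0.09,0,0],[0,0.88,-3.16,0.12,0,0],[0,1.25,-4.06,0.16,0,0],[0,1.65,-4.94,0.2,0,0],[0,2.09,-5.8,0.24,0,0],[0,2.56,-6.64,0.28,0,0],[0,2.81,-7.06,0.3,0,0]]'; python3 -m crank '[[0,0,0,0,0,0],[0,0,0,0,0,0]]'
```

```text
time: 8.1
eef_pos: [0.521, -0.0495, 0.1396]
tcp_rot: [0.138, 0.987, -0.084, -0.011]
contact_force: [2.4, 1.1, -4.2]
opening: 0.163
finger_force: 58.9
time: 8.3
eef_pos: [0.5209, -0.0498, 0.139]
tcp_rot: [0.138, 0.987, -0.083, -0.011]
contact_force: [4.1, 2.6, -4.7]
opening: 0.167
finger_force: 58.9
```

```bash
python3 -m crank '[[0,0.12,-0.46,0.02,0,0],[0,0.26,-0.93,0.04,0,0],[0,0.55,-1.85,0.08,0,0],[0,0.88,-2.76,0.12,0,0],[0,1.25,-3.66,0.16,0,0],[0,1.65,-4.54,0.2,0,0],[0,2.09,-5.4,0.24,0,0],[0,2.44,-6.03,0.27,0,0],[0,2.81,-6.66,0.3,0,0],[0,2.95,-6.88,0.311,0,0]]'; python3 -m crank '[[0,0,0,0,0,0],[0,0,0,0,0,0],[0,0,0,0,0,0]]'; cat > ang.py <<'E'
from plant import ctrl
from h import *
xh=np.array([np.cos(np.radians(yaw)),np.sin(np.radians(yaw)),0]);yh=np.array([-xh[1],xh[0],0])
for n in("top","scene"):
    p,d=ctrl.read_camera(n);cv2.imwrite(f"pics/{n}_{ctrl.get_state()['time']:.2f}.png",p)
    P=cloud(d,ctrl.camera_info(n));A=P-o;lx=A@xh;ly=A@yh;z=P[...,2]
    k=(d>0)&(lx>.12)&(lx<.143)&(ly>-.1)&(ly<.11)&(z>.045)&(z<.25)
    for _ in range(4):
        f=np.polyfit(ly[k],z[k],1);k=k&(abs(z-np.polyval(f,ly))<.006)
    print(n,k.sum(),"deg",-np.degrees(np.arctan(f[0])))
s=ctrl.get_state();t=np.array(s["eef_pos"])+R.from_quat(s["tcp_rot"]).as_matrix()[:,2]*-.0187
ly=(t-o)@yh-.135;zz=t[2]-.04;print("from arm",np.degrees(np.arctan2(zz,-ly)-np.arctan2(.047,.2425)),"radius",np.hypot(ly,zz),np.hypot(.2425,.047),s["contact_force"])
E
python3 ang.py
```

```text
time: 9.3
eef_pos: [0.5324, -0.0111, 0.2014]
tcp_rot: [0.134, 0.962, -0.236, -0.032]
contact_force: [5.7, -1.1, -7.2]
opening: 0.165
finger_force: 58.9
time: 9.6
eef_pos: [0.5323, -0.0115, 0.201]
tcp_rot: [0.134, 0.962, -0.235, -0.032]
contact_force: [5.8, -0.3, -8.3]
opening: 0.161
finger_force: 58.9
top 581 deg 34.28579214707474
scene 407 deg 34.401679535329805
from arm 35.02168249477473 radius 0.24689228644301645 0.24701265149785345 [ 5.64811584 -0.9540036  -8.41882864]
```

```bash
python3 -m crank '[[0,0.04,-0.15,0.007,0,0],[0,0.04,-0.15,0.007,0,0],[0,0.04,-0.15,0.007,0,0],[0,0.04,-0.15,0.007,0,0],[0,0.04,-0.15,0.007,0,0],[0,0.04,-0.15,0.007,0,0],[0,0.04,-0.15,0.007,0,0],[0,0.04,-0.15,0.007,0,0]]'; python3 ang.py; ls pics
```

```text
time: 10.5
eef_pos: [0.5325, -0.0106, 0.2021]
tcp_rot: [0.134, 0.961, -0.238, -0.033]
contact_force: [6.3, 0.1, -8.0]
opening: 0.164
finger_force: 58.9
top 578 deg 34.67340134569523
scene 400 deg 34.74415174391846
from arm 35.37927577972547 radius 0.24688760929776338 0.24701265149785345 [ 6.54077308 -0.49527836 -7.3554436 ]
s2.png
scene0.png
scene_10.60.png
scene_9.70.png
scenec.png
top0.png
top_10.55.png
top_9.65.png
topc.png
w1.png
```

View pics/scene_10.60.png

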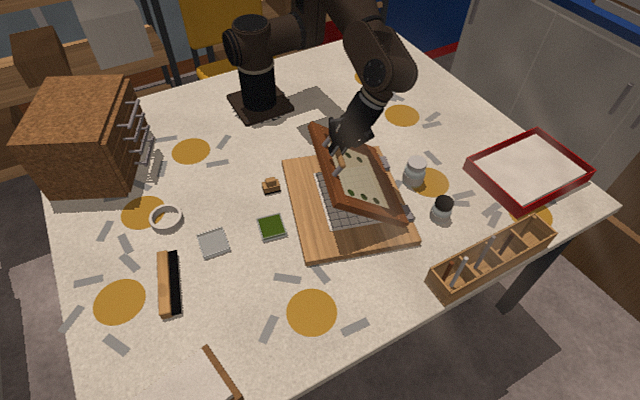

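The screen is held open at ≈(350,180), the card is uncovered, and the stamp (271,185), pad (271,226) and jars have not moved.

```bash
python3 -c "
from plant import ctrl
print(ctrl.sign_off())"
```

```text
the job is handed in; nothing more can be done
None
```

The screen was pressed fully down at about 24 N for over a second, then raised; I handed the job in with the gripper still holding it at about 35° (cameras 34.7°, arm 35.4°), and nothing else appears to have moved.

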